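Close the loaded head of a twin pod brewer

TASK

One head of the twin pod brewer has a fresh gold pod in its drawer: slide that drawer fully home first, then swing that head's lid down and press it until the pod has sunk through its springy travel and is clamped firmly against the stop, so that the lid keeps it clamped after you let go. Press gently, by feel: how deep the pod sinks differs every time and more than about 2 kg on the pod crushes it. Leave the other head, with the spent black pod, as it is with drawer out and lid open, and leave the cups and everything else on the table standing where they are.

Things in the scene. Friction and masses are not known exactly. Their poses are not given: they have to be found in the camera images.
- brewer: twin-head pod coffee brewer, fixed, black and aluminium, 260 (x) x 320 (y) mm, deck 145 mm and hinges 167 mm high. Origin: centre of its underside; x points from its front to its back (away from the robot, give or take its yaw), y to its left, z up. Two equal heads, left at y = +75 mm, right at y = -75 mm, each with a white pod drawer in front and a black lid above
- drawer_left (a joint): white pod drawer of the left head, 66 mm wide, in m: 0 = fully out, as it starts; 0.070 = fully home, against a rigid end stop. It slides along the brewer's +x; about 2 N moves it and it stays where left. Its pod well is 41 mm square, open on top, centred 66.5 mm behind its front face
- drawer_left_front (a point): centre of the flat front face of the left drawer, 118 mm above the table; moves with the drawer. The face is 66 mm wide and spans 96 to 140 mm above the table; it can be pushed anywhere
- lid_left (a joint): black lid of the left head, 130 long, 64 wide, 10 mm thick, red patch near its lip; in rad: 0 = flat, larger = more open, at most 1.6; starts 1.0 to 1.35. Its lip swings towards the brewer's front and down to close. Stiff hinge: 0.9 N m of friction (6 to 7 N at the red patch, helped by its weight), so it stays where left. Over a pod it ends at 0.03 to 0.25 rad, never quite flat
- lid_left_hinge (a point): middle of the left lid's hinge axis (parallel to the brewer's y), at brewer x = +50, y = +75, z = 150 mm; the lid's underside passes through the axis. At angle a the underside runs from here towards the brewer's -x, rising at a
- lid_left_lip (a point): middle of the free end of the left lid, on its upper (outer) face: 130 mm from the hinge along the lid, 10 mm above its underside. The red patch is 104 to 126 mm from the hinge. Pushing down there with the pod on its stop: 11 N gives about 7 N on the pod, 14 N gives 12 N, 19 N gives 22 N
- presser_left: round steel presser under the left lid, 65 mm from the hinge, 28.5 mm deep; origin on the lid's underside. With the drawer home it meets the pod at about 0.28 rad; the pod then sinks 2.5 to 13 mm (unseen, differs every time) on a soft spring (under 3 N) to a firm stop (10 N per mm). After letting go, hinge friction keeps at most 13 N on the pod
- drawer_right (a joint): white pod drawer of the right head, 66 mm wide, in m: 0 = fully out, as it starts; 0.070 = fully home, against a rigid end stop. It slides along the brewer's +x; about 2 N moves it and it stays where left. Its pod well is 41 mm square, open on top, centred 66.5 mm behind its front face
- drawer_right_front (a point): centre of the flat front face of the right drawer, 118 mm above the table; moves with the drawer. The face is 66 mm wide and spans 96 to 140 mm above the table; it can be pushed anywhere
- lid_right (a joint): black lid of the right head, 130 long, 64 wide, 10 mm thick, red patch near its lip; in rad: 0 = flat, larger = more open, at most 1.6; starts 1.0 to 1.35. Its lip swings towards the brewer's front and down to close. Stiff hinge: 0.9 N m of friction (6 to 7 N at the red patch, helped by its weight), so it stays where left. Over a pod it ends at 0.03 to 0.25 rad, never quite flat
- lid_right_hinge (a point): middle of the right lid's hinge axis (parallel to the brewer's y), at brewer x = +50, y = -75, z = 150 mm; the lid's underside passes through the axis. At angle a the underside runs from here towards the brewer's -x, rising at a
- lid_right_lip (a point): middle of the free end of the right lid, on its upper (outer) face: 130 mm from the hinge along the lid, 10 mm above its underside. The red patch is 104 to 126 mm from the hinge. Pushing down there with the pod on its stop: 11 N gives about 7 N on the pod, 14 N gives 12 N, 19 N gives 22 N
- presser_right: round steel presser under the right lid, 65 mm from the hinge, 28.5 mm deep; origin on the lid's underside. With the drawer home it meets the pod at about 0.28 rad; the pod then sinks 2.5 to 13 mm (unseen, differs every time) on a soft spring (under 3 N) to a firm stop (10 N per mm). After letting go, hinge friction keeps at most 13 N on the pod
- pod_fresh: fresh coffee pod, gold all over: a cone frustum with a rim, 37 mm across the rim, 28 mm high, 15 g; origin at the centre of its underside, z up. It sits upright in the well of the left or the right drawer, its top level with the drawer's top
- pod_spent: spent coffee pod of the same shape, black with a dark grey, pierced top; sits in the other drawer
- cup_left: white espresso cup standing on the drip tray under the left head, 54 mm across, 50 mm high; origin at the centre of its underside
- cup_right: the same under the right head
- sugar_bowl: blue sugar bowl, 100 mm across, 50 mm high, to the left of the brewer; origin under its centre
- mug: white mug, 72 mm across, 85 mm high, to the left; origin under its centre
- syrup: amber syrup bottle, 60 mm across, 190 mm high, to the right; origin under its centre
- honey_jar: honey jar, 70 mm across, 90 mm high, to the right; origin under its centre
- teaspoon: steel teaspoon 140 mm long lying ahead and to the left of the brewer; origin at its middle
Not all that is in view belongs to the job. Leave any purple or red look-alike of the syrup alone.

How it is judged (in metres and radians):
On the way, in this order (a step that is already met when the one before it is completed fails the run):
1. the drawer with the fresh pod is fully home (within 4 mm) while its lid is still well open (over 0.6 rad) (((y of pod_fresh in the frame of brewer above 0 m and value of joint drawer_left above 0.066 m and value of joint lid_left above 0.6 rad) or (y of pod_fresh in the frame of brewer below 0 m and value of joint drawer_right above 0.066 m and value of joint lid_right above 0.6 rad))), for 0.1 s.
2. that head's lid clamps the fresh pod firmly (over 5.5 N), the drawer still home (((y of pod_fresh in the frame of brewer above 0 m and value of joint drawer_left above 0.066 m and contact force between presser_left and pod_fresh above 5.5 N) or (y of pod_fresh in the frame of brewer below 0 m and value of joint drawer_right above 0.066 m and contact force between presser_right and pod_fresh above 5.5 N))), for 0.2 s.
At the end, for the whole second after the job is handed in: fresh pod upright, its drawer home within 4 mm, its lid below 0.3 rad and still pressing it with over 5.5 N; other drawer out (within 15 mm), other lid over 0.85 rad open; cups and other things upright, within 40 mm of their places ((((y of pod_fresh in the frame of brewer above 0 m and value of joint drawer_left above 0.066 m and contact force between presser_left and pod_fresh above 5.5 N) and value of joint lid_left below 0.3 rad and angle between pod_fresh's own z axis and vertical below 0.2 rad and value of joint drawer_right below 0.015 m and value of joint lid_right above 0.85 rad) or ((y of pod_fresh in the frame of brewer below 0 m and value of joint drawer_right above 0.066 m and contact force between presser_right and pod_fresh above 5.5 N) and value of joint lid_right below 0.3 rad and angle between pod_fresh's own z axis and vertical below 0.2 rad and value of joint drawer_left below 0.015 m and value of joint lid_left above 0.85 rad)) and angle between each of cup_left, cup_right, sugar_bowl, mug, syrup, honey_jar, teaspoon's own z axis and vertical below 0.3 rad); the robot touches nothing.
It fails at once if the fresh pod is crushed: more than 22 N between presser and pod (contact force between any of presser_left, presser_right and pod_fresh above 22 N).
It fails at once if the head with the spent pod is disturbed: its drawer pushed in over 15 mm or its lid lowered below 0.85 rad ((y of pod_fresh in the frame of brewer above 0 m and (value of joint drawer_right above 0.015 m or value of joint lid_right below 0.85 rad)) or (y of pod_fresh in the frame of brewer below 0 m and (value of joint drawer_left above 0.015 m or value of joint lid_left below 0.85 rad))).
It fails at once if a cup, bowl, mug, bottle, jar or the spoon is shifted by more than 40 mm (distance of any of cup_left, cup_right, sugar_bowl, mug, syrup, honey_jar, teaspoon from where it was at the start of the episode above 0.04 m).
It also fails if it takes over 61 s, if anything falls off the work surface, if the arm or the gripper's body presses on something with over 40 N, if the wrist force passes 120 N, or if a joint passes its speed limit or range.

ROBOT

A 6-joint arm with a two-finger parallel gripper is mounted at the origin on the work surface. World frame = base frame: x ahead of the robot, y to its left, z up, the work surface at z = 0. Lengths are in m, angles in degrees, forces in N, time in s.
With the tool pointing down it reaches from about 0.325 to 0.775 m from the base axis. Payload 5.5 kg.
Tool frame: the origin (TCP) lies midway between the tips of the shut fingers; the grasp point (between the pads) lies 19 mm behind it (pinch_z is the distance from the TCP to the grasp point, in m); z points along the fingers, y is the line along which they close (so a half turn about z gives the same grasp; the last joint's range is limited). The gripper opens to 88 mm and grips with 3 to 60 N. Pads are 20 mm wide; open, the fingers measure 115 mm over their backs; the gripper's body (75 mm by 178 mm) begins 61 mm behind the grasp point.
Start: joints at [68.199, 5.22, 70.514, -0, 104.267, -3.249], TCP at [0.191, 0.569, 0.223] pointing down, gripper open.
Joint ranges: [-164.24, 164.24], [-49.07, 125.15], [9.68, 141.18], [-86.29, 266.29], [3.28, 154.24], [-151.56, 151.56]. Speed limits (degrees/s): [147.25, 147.25, 172.46, 180, 180, 180].

INTERFACE

Orientations are given as a 3x3 rotation matrix whose columns are the frame's x, y, z axes.
In Python, from bench import sense, read_camera, hand_in, pinch_z gives the robot as it stands.
- The arm moves only by the tool play_rows, never from a script. Its argument "series" is a list of rows, each a list of 2 entries, a list of its own where there are three numbers: the shift along the world's x, y, z in mm, then the turn about the world's z in degrees. A call has exactly 8 rows; each row shifts and turns the commanded pose from where the row before left it; what a row does not reach is not made up. A row lasts 1/10 s, in which the tool goes at most 50 mm and 8.59 degrees, less where a joint would pass 70% of its speed; a pose out of reach is approached as far as the arm can. A call is refused whole if a number of a shift passes 50 or a number of a turn 8.59, either way. A call with a gripper value outside its range is refused whole. "claw" is the closure in counts, from 0 (fully open) to 255 (shut), set as the call begins (left out, the last holds). The fingers move at their own pace and stop on an object; "squeeze" is the grip in N (left out, the last holds). Time passes only in rows, so rows that do not move let the fingers close, or fill a call up. It gives the time, the measured TCP pose, the force and the opening at its end, in the units of the state.
- sense(): the state, without advancing time (a new reading comes with each control period).
- read_camera(name): name is "scene" or "top"; returns a dict with "pixels" (420x560x3 uint8, red, green, blue), "z_map" (420x560 float32, m along the optical axis (not along the pixel's ray), 0 where there is no reading), "fx", "fy", "cx", "cy" (pixels), "k1" (the pictures are not rectified: a ray, as slopes to the right and down, at radius r is drawn at 1 + k1 r^2 times it, then the intrinsics apply), "R" (3x3) and "t" (3): a world point X has camera coordinates R X + t. Camera axes: x right, y down, z forward; pixel columns grow to the right and rows downward; lengths in m; the calibration is good to about 2 mm. A picture is of the moment at which its call begins.
- hand_in(): hands the job in, once; it reports no verdict.
The state is a dict: "clock": time; "joint_positions": joint angles; "joint_velocities": joint speeds; "effort": joint torques, N m; "eef_pos": TCP position; "tool_rot": TCP orientation; "contact_force": force on the tool from outside, world axes, zero at the start; "moment": the same for the moment, N m; "grip_width": finger opening in m.
Only numpy, scipy, OpenCV 4.12 (cv2) and the standard library are available. Lean on these libraries where they do the work, as an engineer would, in place of code of your own. Each camera call takes 0.05 s, during which the arm holds its last target. There are 200 camera calls.

## Working session

There is one attempt and no reset: what is moved stays moved. The work goes in short steps, Python scripts to look and compute and a tool call to move; the robot and the scene stay as the last step left them, time stands still between calls to the robot, and variables do not carry over. Pictures are saved under pics/ and viewed, on a budget of 10 in all, crops included, one or two more only if the job needs it, and the job is handed in when it is done.

Besides the shell and the picture viewer there is one more tool, called after "Call:" by a JSON object that holds its "name" and its "arguments". play_rows: Moves the arm, as the interface text tells. Its arguments: {"type":"object","properties":{"series":{"type":"array"},"claw":{"type":"number"},"squeeze":{"type":"number"}},"required":["series"]}

```bash
mkdir -p pics; cat > h.py <<'E'
import numpy as np, cv2
from bench import sense, read_camera, hand_in, pinch_z
def cloud(c):
    v,u=np.mgrid[0:420,0:560].astype(float)
    K=np.array([[c["fx"],0,c["cx"]],[0,c["fy"],c["cy"]],[0,0,1]])
    p=cv2.undistortPoints(np.stack([u.ravel(),v.ravel()],1)[:,None],K,np.array([c["k1"],0,0,0,0.]))[:,0]
    z=c["z_map"].ravel().astype(float)
    X=np.c_[p*z[:,None],z]
    W=(X-np.array(c["t"]))@np.array(c["R"]); W[z==0]=np.nan
    return W.reshape(420,560,3)
E
python3 - <<'E'
from h import *
for n in("scene","top"):
    c=read_camera(n); cv2.imwrite(f"pics/{n}0.png",c["pixels"][:,:,::-1]); np.savez(f"{n}0.npz",W=cloud(c),px=c["pixels"])
    print(n,-np.array(c["R"]).T@c["t"],c["fx"],c["k1"])
print(sense())
E
```

```text
scene [0.96132461 0.58790506 1.10631118] 530.9479443905458 -0.04082944762889031
top [3.15638380e-01 9.89230118e-04 1.20237969e+00] 402.3371230946041 0.017673477853299896
{'clock': 0.1, 'joint_positions': array([ 6.81991129e+01,  5.25934384e+00,  7.05749740e+01, -1.30653035e-03,
        1.04266989e+02, -3.24900387e+00]), 'joint_velocities': array([-0.05745108, -0.17587221, -0.18340053, -0.03129517,  0.02852691,
        0.03065993]), 'effort': array([ 2.46569791e-03, -4.47858953e+01, -4.07571495e+01,  7.00309966e-02,
        2.83217384e-02, -1.15116463e-04]), 'eef_pos': array([0.19081045, 0.56856785, 0.22161428]), 'tool_rot': array([[-9.48034130e-01,  3.18168013e-01, -6.36138070e-04],
       [ 3.18168639e-01,  9.48032697e-01, -1.64989453e-03],
       [ 7.81360268e-05, -1.76655551e-03, -9.99998437e-01]]), 'contact_force': array([0.34273982, 0.49954235, 0.82105942]), 'moment': array([-0.00403316,  0.00560833, -0.02110587]), 'grip_width': 0.08766139583555185}
```

View pics/scene0.png

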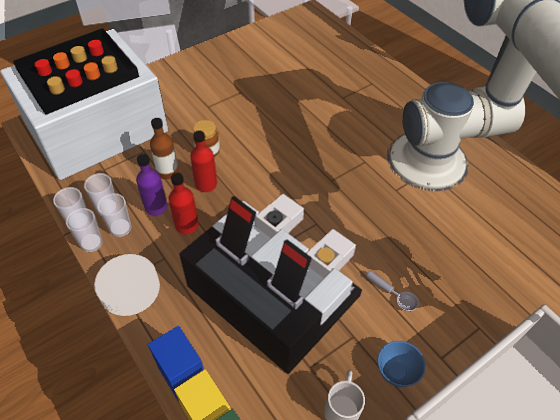

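View pics/top0.png

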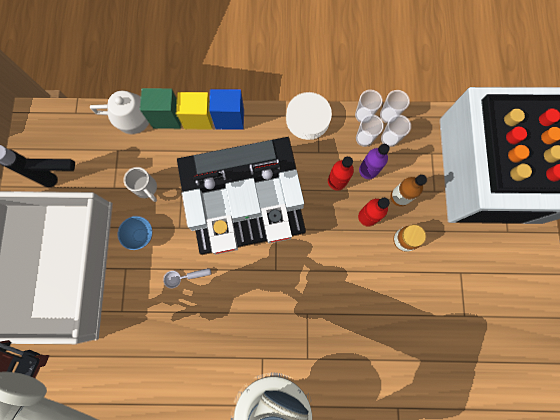

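The scene image shows the gold pod at (328,255), in the drawer nearer the sugar bowl. The black pod is at (275,216). In the top view they are at (221,228) and (274,215), so the gold pod is in the left head. The red lid patches are at scene (293,255) for the left and (240,212) for the right. Gold look-alikes are the honey lid at scene (205,130) and the box caps, neither of which is in a drawer.

```bash
cat > m.py <<'E'
from h import *
S=np.load("scene0.npz");T=np.load("top0.npz")
def near(D,u,v,r):
    m=np.zeros((420,560),bool); m[v-r:v+r,u-r:u+r]=1; return m
hs=lambda D: cv2.cvtColor(D["px"],cv2.COLOR_RGB2HSV).astype(int)
for n,D,g,b in(("scene",S,(328,255),(275,216)),("top",T,(221,228),(274,215))):
    H=hs(D);W=D["W"]
    gm=near(D,*g,12)&(H[...,0]>10)&(H[...,0]<30)&(H[...,1]>90)&(H[...,2]>120)&(abs(W[...,2]-.14)<.012)
    bm=near(D,*b,9)&(H[...,2]<110)&(abs(W[...,2]-.14)<.012)
    for k,m in(("gold",gm),("black",bm)): print(n,k,m.sum(),np.nanmean(W[m],0).round(4),np.ptp(W[m],axis=0).round(4))
    wm=(H[...,1]<50)&(H[...,2]>170)&(abs(W[...,2]-.14)<.006)&(W[...,0]>.4)&(W[...,0]<.75)
    for k,p in(("L",g),("R",b)):
        m=wm&near(D,*p,30)
        print(n,"white",k,m.sum(), cv2.minAreaRect((W[m][:,:2]*1000).astype(np.float32)) if m.sum()>5 else"")
H=hs(S);W=S["W"]
for k,p in(("L",(293,255)),("R",(240,212))):
    m=near(S,*p,16)&((H[...,0]<8)|(H[...,0]>172))&(H[...,1]>150)&(H[...,2]>80)
    P=W[m];P=P[~np.isnan(P).any(1)];print("red",k,len(P),P.mean(0).round(4),P.min(0).round(3),P.max(0).round(3))
# brewer body back: edge direction of top silhouette
W=T["W"];b=(W[...,2]>.13)&(W[...,2]<.16)&near(T,240,195,65)
pts=(W[b][:,:2]*1000).astype(np.float32);print("body",cv2.minAreaRect(pts))
o=T["px"][130:260,165:315,::-1];cv2.imwrite("pics/crop.png",cv2.resize(o,None,fx=5,fy=4.5,interpolation=2))
E
python3 m.py
```

```text
scene gold 197 [0.5071 0.1472 0.1399] [0.0378 0.0413 0.0154]
scene black 180 [0.5393 0.001  0.1399] [0.0408 0.0365 0.0171]
scene white L 980 ((498.48004150390625, 165.73910522460938), (140.67800903320312, 116.86415100097656), 78.11270141601562)
scene white R 876 ((533.8082885742188, 20.956756591796875), (150.71102905273438, 119.05022430419922), 75.39069366455078)
top gold 143 [0.5051 0.1471 0.1403] [0.0376 0.0329 0.0152]
top black 153 [0.538  0.0011 0.1402] [0.0396 0.0382 0.0171]
top white L 1020 ((510.3536682128906, 146.71383666992188), (146.4178466796875, 160.4393310546875), 0.8500750064849854)
top white R 1054 ((544.8582763671875, 4.2244110107421875), (154.3858184814453, 160.81361389160156), 0.58400559425354)
red L 244 [0.6146 0.1717 0.2645] [0.605 0.143 0.252] [0.623 0.199 0.277]
red R 227 [0.6392 0.0234 0.2618] [ 0.63  -0.007  0.249] [0.649 0.052 0.273]
body ((593.801025390625, 89.78196716308594), (281.95867919921875, 320.143798828125), 12.375534057617188)
```

View pics/crop.png

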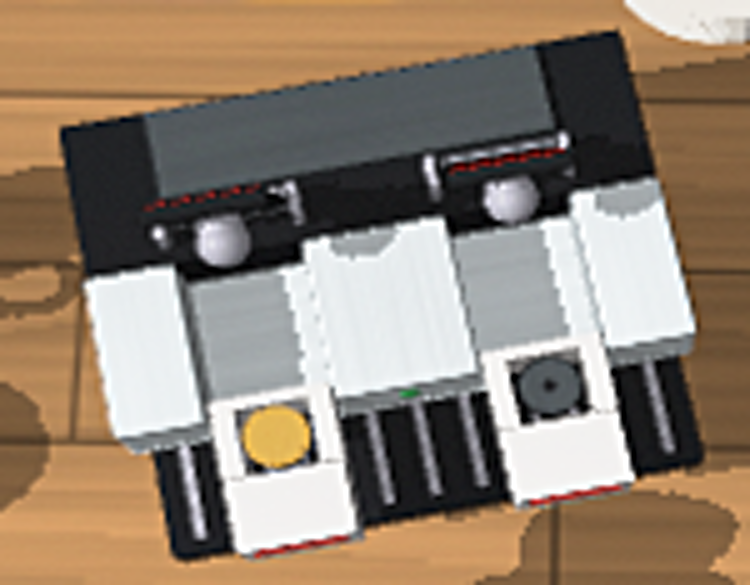

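The crop shows the gold pod in the left drawer well at crop (277,435) and the spent dark pod in the right one at (550,385). The pod spacing measures 149.7 mm (150 expected) and gives a yaw of about 12.6°. I'm using the left head: drawer front at about (0.441, 0.133), hinge at about (0.639, 0.177).

Call:
{"name": "play_rows", "arguments": {"series": [[[13,-28,0],2],[[13,-28,0],2],[[13,-28,0],2],[[13,-28,0],2],[[13,-28,0],2],[[13,-28,0],2],[[13,-28,0],2],[[13,-28,0],2]], "claw": 255}}

```text
clock: 0.9
eef_pos: [0.2951, 0.3436, 0.2222]
tool_rot: [[-0.999, 0.043, -0.0], [0.043, 0.999, -0.0], [0.0, -0.001, -1.0]]
contact_force: [-0.2, 0.1, -0.1]
grip_width: 0.0273
```

Call:
{"name": "play_rows", "arguments": {"series": [[[13,-28,0],2],[[13,-28,0],2],[[13,-28,0],2],[[13,-28,0],2],[[13,-28,0],2],[[13,-28,0],2],[[13,-28,0],2],[[13,-28,0],1]]}}

```text
clock: 1.7
eef_pos: [0.3991, 0.1196, 0.2223]
tool_rot: [[-0.976, -0.217, -0.0], [-0.217, 0.976, -0.0], [0.0, 0.0, -1.0]]
contact_force: [0.3, -0.3, 0.2]
grip_width: 0.0006
```

Call:
{"name": "play_rows", "arguments": {"series": [[[0,1,-13],0],[[0,1,-13],0],[[0,1,-13],0],[[0,1,-13],0],[[0,0,-13],0],[[0,0,-13],0],[[0,0,-13],0],[[0,0,-13],0]]}}

```text
clock: 2.5
eef_pos: [0.3988, 0.125, 0.1175]
tool_rot: [[-0.976, -0.216, -0.0], [-0.216, 0.976, -0.0], [0.0, 0.0, -1.0]]
contact_force: [-0.2, -0.1, -0.1]
grip_width: 0.0006
```

Call:
{"name": "play_rows", "arguments": {"series": [[[8,2,0],0],[[8,2,0],0],[[8,1.5,0],0],[[8,1.5,0],0],[[8,2,0],0],[[8,2,0],0],[[8,1.5,0],0],[[8,1.5,0],0]]}}

```text
clock: 3.3
eef_pos: [0.4635, 0.1392, 0.1188]
tool_rot: [[-0.976, -0.216, -0.0], [-0.216, 0.976, 0.001], [0.0, 0.001, -1.0]]
contact_force: [-3.2, 1.1, 2.8]
grip_width: 0.0005
```

Call:
{"name": "play_rows", "arguments": {"series": [[[4,0.9,0],0],[[4,0.9,0],0],[[4,0.9,0],0],[[4,0.9,0],0],[[4,0.9,0],0],[[4,0.9,0],0],[[4,0.9,0],0],[[2,0.4,0],0]]}}

```text
clock: 4.1
eef_pos: [0.4932, 0.1457, 0.1185]
tool_rot: [[-0.976, -0.216, -0.0], [-0.216, 0.976, 0.0], [0.0, 0.0, -1.0]]
contact_force: [-2.0, 0.1, 0.1]
grip_width: 0.0005
```

Call:
{"name": "play_rows", "arguments": {"series": [[[1,0.2,0],0],[[1,0.2,0],0],[[1,0.2,0],0],[[0.5,0.1,0],0],[[0.5,0.1,0],0],[[0,0,0],0],[[0,0,0],0],[[0,0,0],0]]}}

```text
clock: 4.9
eef_pos: [0.497, 0.1463, 0.1186]
tool_rot: [[-0.976, -0.216, 0.0], [-0.216, 0.976, -0.0], [-0.0, -0.0, -1.0]]
contact_force: [-1.4, 1.4, -0.4]
grip_width: 0.0003
```

Call:
{"name": "play_rows", "arguments": {"series": [[[1,0.2,0],0],[[1,0.2,0],0],[[0.5,0.1,0],0],[[0.5,0.1,0],0],[[0.5,0.1,0],0],[[0,0,0],0],[[0,0,0],0],[[0,0,0],0]]}}

```text
clock: 5.7
eef_pos: [0.4987, 0.1467, 0.1186]
tool_rot: [[-0.976, -0.216, -0.004], [-0.216, 0.976, -0.001], [0.004, -0.0, -1.0]]
contact_force: [-9.8, -0.0, 2.9]
grip_width: 0.0001
```

The drawer is against its stop: 9.8 N at TCP x 0.4987, within 1 mm of the prediction. Next I back off, rise and cross over the lid.

Call:
{"name": "play_rows", "arguments": {"series": [[[-10,-2,0],0],[[-10,-2,10],0],[[0,0,35],0],[[0,0,35],0],[[0,0,35],0],[[0,0,35],0],[[0,0,35],0],[[0,0,20],0]]}}

```text
clock: 6.5
eef_pos: [0.4809, 0.1429, 0.3275]
tool_rot: [[-0.977, -0.215, 0.006], [-0.215, 0.977, 0.001], [-0.006, -0.0, -1.0]]
contact_force: [1.1, 0.5, 0.4]
grip_width: 0.0002
```

```bash
python3 - <<'E'
from h import *
c=read_camera("scene");cv2.imwrite("pics/s1.png",c["pixels"][:,:,::-1]);W=cloud(c)
t=read_camera("top");V=cloud(t)
H=cv2.cvtColor(c["pixels"],cv2.COLOR_RGB2HSV).astype(int)
yaw=np.radians(12.5);ex=np.array([np.cos(yaw),np.sin(yaw)]);hx=np.array([.6392,.177])
# presser-side lid points in hinge frame (outer face)
r=(W[...,:2]-hx);a=r@ex;b=r@np.array([-ex[1],ex[0]])
m=(abs(b)<.03)&(W[...,2]>.2)&(W[...,2]<.29)&(abs(a)<.06)
P=np.c_[a[m],W[m][:,2]];v=cv2.fitLine(P.astype(np.float32),cv2.DIST_HUBER,0,.01,.01).ravel()
print(m.sum(),v,"angle",np.arctan2(abs(v[1]),abs(v[0])))
T=cv2.cvtColor(t["pixels"],cv2.COLOR_RGB2HSV).astype(int)
print(sense()["eef_pos"],sense()["contact_force"])
E
```

```text
978 [ 0.30263817 -0.9531055  -0.01954093  0.2439098 ] angle 1.263337
[0.48129939 0.14299756 0.32768872] [-1.11952014  0.15299257 -0.17607705]
```

View pics/s1.png

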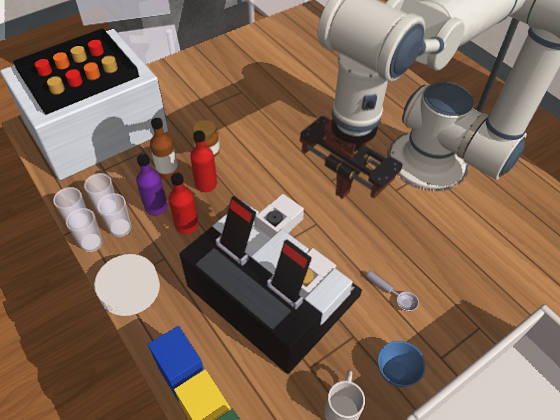

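The picture shows the left drawer home at (318,268), the right drawer and both lids unchanged, and the tool clear. The lid fit gives 1.263 rad, and its line passes through the assumed hinge to about 0.1 mm.

Call:
{"name": "play_rows", "arguments": {"series": [[[21,4.5,0],0],[[21,4.5,0],0],[[21,4.5,0],0],[[21,4.5,0],0],[[21,4.5,0],0],[[21,4.5,0],0],[[21,4.5,0],0],[[21,4.5,0],0]]}}

```text
clock: 7.4
eef_pos: [0.6493, 0.179, 0.3217]
tool_rot: [[-0.977, -0.215, -0.001], [-0.215, 0.977, -0.001], [0.001, -0.0, -1.0]]
contact_force: [0.8, 0.1, 0.5]
grip_width: 0.0005
```

Call:
{"name": "play_rows", "arguments": {"series": [[[0,0,-10],0],[[0,0,-10],0],[[0,0,-10],0],[[0,0,-10],0],[[0,0,-10],0],[[0,0,-10],0],[[0,0,-5],0],[[0,0,0],0]]}}

```text
clock: 8.2
eef_pos: [0.6481, 0.1789, 0.2576]
tool_rot: [[-0.976, -0.216, -0.001], [-0.216, 0.976, -0.0], [0.001, -0.0, -1.0]]
contact_force: [-0.1, 0.4, -0.2]
grip_width: 0.0005
```

```bash
cat > arc.py <<'E'
import numpy as np
y=np.radians(12.57)
def tcp(a): 
    h=-115*np.cos(a)+10*np.sin(a)+10
    return np.array([639.2+h*np.cos(y),177+h*np.sin(y),150+115*np.sin(a)+10*np.cos(a)])
A=np.r_[np.linspace(1.263,.36,25)]
P=np.array([tcp(a) for a in A])
print(P[0],P[-1]); print(np.diff(P,axis=0).round(1).tolist())
for a in(.36,.32,.3,.28,.25,.2,.15,.1,.05,.03):print(a,tcp(a).round(1))
E
python3 arc.py; python3 -c "
from h import *
s=sense();print(s['eef_pos'],s['contact_force'])"
```

```text
[624.25669398 173.66798963 262.62499591] [547.35023409 156.51963429 199.87050506]
[[-4.1, -0.9, -1.0], [-4.1, -0.9, -1.2], [-4.0, -0.9, -1.3], [-4.0, -0.9, -1.5], [-3.9, -0.9, -1.7], [-3.9, -0.9, -1.8], [-3.8, -0.8, -1.9], [-3.7, -0.8, -2.1], [-3.6, -0.8, -2.2], [-3.5, -0.8, -2.4], [-3.5, -0.8, -2.5], [-3.4, -0.8, -2.6], [-3.3, -0.7, -2.8], [-3.2, -0.7, -2.9], [-3.1, -0.7, -3.0], [-2.9, -0.7, -3.1], [-2.8, -0.6, -3.2], [-2.7, -0.6, -3.3], [-2.6, -0.6, -3.4], [-2.4, -0.5, -3.5], [-2.3, -0.5, -3.6], [-2.2, -0.5, -3.7], [-2.0, -0.5, -3.8], [-1.9, -0.4, -3.9]]
0.36 [547.4 156.5 199.9]
0.32 [545.5 156.1 195.7]
0.3 [544.6 155.9 193.5]
0.28 [543.8 155.7 191.4]
0.25 [542.6 155.5 188.1]
0.2 [540.9 155.1 182.6]
0.15 [539.4 154.8 177.1]
0.1 [538.3 154.5 171.4]
0.05 [537.3 154.3 165.7]
0.03 [537.1 154.2 163.4]
[0.64805101 0.17894552 0.25756793] [-0.0621319   0.40126688 -0.1553319 ]
```

Call:
{"name": "play_rows", "arguments": {"series": [[[-4,-1,2],0],[[-4,-1,2],0],[[-4,-1,1],0],[[-4,-1,0],0],[[-4,-1,0],0],[[-3,0,0],0],[[-1,0,0],0],[[0,0,0],0]]}}

```text
clock: 9.0
eef_pos: [0.6242, 0.1741, 0.2637]
tool_rot: [[-0.976, -0.216, 0.0], [-0.216, 0.976, 0.0], [-0.0, 0.0, -1.0]]
contact_force: [-0.2, -0.3, -0.6]
grip_width: 0.0001
```

Call:
{"name": "play_rows", "arguments": {"series": [[[-4,-0.9,-1],0],[[-4,-0.9,-1.2],0],[[-4,-0.9,-1.3],0],[[-4,-0.9,-1.5],0],[[-4,-0.9,-1.7],0],[[-4,-0.9,-1.8],0],[[-4,-0.8,-1.9],0],[[-3.7,-0.8,-2.1],0]]}}

```text
clock: 9.8
eef_pos: [0.5943, 0.1674, 0.2525]
tool_rot: [[-0.976, -0.216, 0.006], [-0.216, 0.976, 0.001], [-0.006, 0.0, -1.0]]
contact_force: [6.2, 1.5, 3.2]
grip_width: 0.0005
```

Call:
{"name": "play_rows", "arguments": {"series": [[[-3.6,-0.8,-2.2],0],[[-3.5,-0.8,-2.4],0],[[-3.5,-0.8,-2.5],0],[[-3.4,-0.8,-2.6],0],[[-3.3,-0.7,-2.8],0],[[-3.2,-0.7,-2.9],0],[[-3.1,-0.7,-3],0],[[-2.9,-0.7,-3.1],0]]}}

```text
clock: 10.6
eef_pos: [0.5674, 0.1614, 0.2319]
tool_rot: [[-0.976, -0.216, 0.006], [-0.216, 0.976, 0.002], [-0.006, 0.0, -1.0]]
contact_force: [3.4, 2.5, 7.0]
grip_width: 0.0005
```

Call:
{"name": "play_rows", "arguments": {"series": [[[-2.8,-0.6,-3.2],0],[[-2.7,-0.6,-3.3],0],[[-2.6,-0.6,-3.4],0],[[-2.4,-0.5,-3.5],0],[[-2.3,-0.5,-3.6],0],[[-2.2,-0.5,-3.7],0],[[-2,-0.5,-3.8],0],[[-1.5,-0.4,-2.5],0]]}}

```text
clock: 11.4
eef_pos: [0.548, 0.1571, 0.2049]
tool_rot: [[-0.976, -0.216, 0.003], [-0.216, 0.976, 0.001], [-0.004, 0.0, -1.0]]
contact_force: [-0.2, 0.7, 8.4]
grip_width: 0.0007
```

Call:
{"name": "play_rows", "arguments": {"series": [[[-0.5,-0.1,-1.5],0],[[-0.5,-0.1,-1.5],0],[[-0.5,-0.1,-1.5],0],[[-0.5,-0.1,-1.5],0],[[-0.5,-0.1,-1],0],[[0,0,-1],0],[[0,0,0],0],[[0,0,0],0]]}}

```text
clock: 12.2
eef_pos: [0.5452, 0.1564, 0.1968]
tool_rot: [[-0.976, -0.216, 0.002], [-0.216, 0.976, 0.001], [-0.002, 0.0, -1.0]]
contact_force: [-2.9, -1.2, 8.7]
grip_width: 0.0002
```

Call:
{"name": "play_rows", "arguments": {"series": [[[-0.2,0,-0.5],0],[[-0.2,0,-0.5],0],[[-0.2,0,-0.5],0],[[-0.2,0,-0.3],0],[[0,0,0],0],[[0,0,0],0],[[0,0,0],0],[[0,0,0],0]]}}

```text
clock: 13.0
eef_pos: [0.5444, 0.1563, 0.1951]
tool_rot: [[-0.976, -0.216, 0.002], [-0.216, 0.977, 0.0], [-0.002, -0.0, -1.0]]
contact_force: [-2.7, -0.1, 8.0]
grip_width: 0.0004
```

Call:
{"name": "play_rows", "arguments": {"series": [[[0,0,-0.4],0],[[0,0,-0.4],0],[[0,0,-0.4],0],[[0,0,-0.3],0],[[0,0,0],0],[[0,0,0],0],[[0,0,0],0],[[0,0,0],0]]}}

```text
clock: 13.8
eef_pos: [0.5443, 0.1562, 0.1936]
tool_rot: [[-0.976, -0.216, 0.002], [-0.216, 0.977, 0.0], [-0.002, -0.0, -1.0]]
contact_force: [-3.6, -1.9, 8.1]
grip_width: 0.0004
```

Call:
{"name": "play_rows", "arguments": {"series": [[[0,0,-0.4],0],[[0,0,-0.4],0],[[0,0,-0.4],0],[[0,0,-0.3],0],[[0,0,0],0],[[0,0,0],0],[[0,0,0],0],[[0,0,0],0]]}}

```text
clock: 14.6
eef_pos: [0.5443, 0.1562, 0.1921]
tool_rot: [[-0.976, -0.216, 0.002], [-0.216, 0.976, 0.0], [-0.002, -0.0, -1.0]]
contact_force: [-3.3, -1.5, 8.9]
grip_width: 0.0005
```

Call:
{"name": "play_rows", "arguments": {"series": [[[0,0,-0.4],0],[[0,0,-0.4],0],[[0,0,-0.4],0],[[0,0,-0.3],0],[[0,0,0],0],[[0,0,0],0],[[0,0,0],0],[[0,0,0],0]]}}

```text
clock: 15.4
eef_pos: [0.5442, 0.1562, 0.1906]
tool_rot: [[-0.976, -0.216, 0.002], [-0.216, 0.976, 0.0], [-0.002, -0.0, -1.0]]
contact_force: [-3.1, -1.7, 8.6]
grip_width: 0.0007
```

Call:
{"name": "play_rows", "arguments": {"series": [[[0,0,-0.4],0],[[0,0,-0.4],0],[[0,0,-0.4],0],[[0,0,-0.3],0],[[0,0,0],0],[[0,0,0],0],[[0,0,0],0],[[0,0,0],0]]}}

```text
clock: 16.2
eef_pos: [0.5441, 0.1562, 0.1891]
tool_rot: [[-0.977, -0.215, 0.001], [-0.215, 0.977, 0.0], [-0.001, -0.0, -1.0]]
contact_force: [-3.9, -1.0, 7.6]
grip_width: 0.0003
```

Call:
{"name": "play_rows", "arguments": {"series": [[[0,0,-0.3],0],[[0,0,-0.3],0],[[0,0,-0.2],0],[[0,0,-0.2],0],[[0,0,0],0],[[0,0,0],0],[[0,0,0],0],[[0,0,0],0]]}}

```text
clock: 17.0
eef_pos: [0.5442, 0.1562, 0.1881]
tool_rot: [[-0.977, -0.215, 0.002], [-0.215, 0.977, 0.0], [-0.002, -0.0, -1.0]]
contact_force: [-4.8, -1.1, 9.0]
grip_width: 0.0006
```

Call:
{"name": "play_rows", "arguments": {"series": [[[-0.5,-0.1,-0.3],0],[[-0.5,-0.1,-0.3],0],[[0,0,-0.2],0],[[0,0,-0.2],0],[[0,0,0],0],[[0,0,0],0],[[0,0,0],0],[[0,0,0],0]]}}

```text
clock: 17.8
eef_pos: [0.5437, 0.1561, 0.1871]
tool_rot: [[-0.976, -0.216, 0.003], [-0.216, 0.977, 0.0], [-0.003, -0.0, -1.0]]
contact_force: [-1.8, -1.6, 8.6]
grip_width: 0.0
```

```bash
python3 -c "
from h import *
F=[]
for i in range(6):
    read_camera('top');F.append(sense()['contact_force'])
print(np.round(F,1),np.mean(F,0))"
```

```text
[[-1.6 -1.4  7.9]
 [-2.5 -0.5  8.3]
 [-1.1 -1.1  7.2]
 [-2.6 -0.7  7. ]
 [-2.  -1.3  7.9]
 [-1.9 -0.7  8.2]] [-1.94468652 -0.95412025  7.74245012]
```

Call:
{"name": "play_rows", "arguments": {"series": [[[-0.3,-0.1,-0.3],0],[[0,0,-0.3],0],[[0,0,-0.2],0],[[0,0,-0.2],0],[[0,0,0],0],[[0,0,0],0],[[0,0,0],0],[[0,0,0],0]]}}

```text
clock: 18.9
eef_pos: [0.5434, 0.156, 0.1861]
tool_rot: [[-0.976, -0.216, 0.003], [-0.216, 0.976, 0.0], [-0.003, -0.0, -1.0]]
contact_force: [-1.5, 0.1, 8.4]
grip_width: 0.0006
```

Call:
{"name": "play_rows", "arguments": {"series": [[[-0.3,-0.1,-0.3],0],[[0,0,-0.3],0],[[0,0,-0.2],0],[[0,0,-0.2],0],[[0,0,0],0],[[0,0,0],0],[[0,0,0],0],[[0,0,0],0]]}}

```text
clock: 19.7
eef_pos: [0.543, 0.1559, 0.1851]
tool_rot: [[-0.976, -0.216, 0.003], [-0.216, 0.976, 0.0], [-0.003, -0.0, -1.0]]
contact_force: [-2.2, -0.8, 8.6]
grip_width: 0.0007
```

Call:
{"name": "play_rows", "arguments": {"series": [[[-0.3,-0.1,-0.3],0],[[0,0,-0.3],0],[[0,0,-0.2],0],[[0,0,-0.2],0],[[0,0,0],0],[[0,0,0],0],[[0,0,0],0],[[0,0,0],0]]}}

```text
clock: 20.5
eef_pos: [0.5427, 0.1559, 0.1841]
tool_rot: [[-0.976, -0.216, 0.003], [-0.216, 0.976, 0.001], [-0.003, -0.0, -1.0]]
contact_force: [-3.0, -0.6, 7.7]
grip_width: 0.0004
```

Call:
{"name": "play_rows", "arguments": {"series": [[[-0.3,-0.1,-0.3],0],[[0,0,-0.3],0],[[0,0,-0.2],0],[[0,0,-0.2],0],[[0,0,0],0],[[0,0,0],0],[[0,0,0],0],[[0,0,0],0]]}}

```text
clock: 21.3
eef_pos: [0.5424, 0.1558, 0.1832]
tool_rot: [[-0.976, -0.216, 0.003], [-0.216, 0.976, 0.001], [-0.003, -0.0, -1.0]]
contact_force: [-2.1, 0.4, 8.4]
grip_width: 0.0005
```

Call:
{"name": "play_rows", "arguments": {"series": [[[-0.3,-0.1,-0.3],0],[[0,0,-0.3],0],[[0,0,-0.2],0],[[0,0,-0.2],0],[[0,0,0],0],[[0,0,0],0],[[0,0,0],0],[[0,0,0],0]]}}

```text
clock: 22.1
eef_pos: [0.5421, 0.1557, 0.1822]
tool_rot: [[-0.976, -0.216, 0.003], [-0.216, 0.976, 0.001], [-0.003, 0.0, -1.0]]
contact_force: [-2.5, -0.3, 9.0]
grip_width: 0.0004
```

Call:
{"name": "play_rows", "arguments": {"series": [[[-0.3,-0.1,-0.3],0],[[0,0,-0.3],0],[[0,0,-0.2],0],[[0,0,-0.2],0],[[0,0,0],0],[[0,0,0],0],[[0,0,0],0],[[0,0,0],0]]}}

```text
clock: 22.9
eef_pos: [0.5418, 0.1557, 0.1812]
tool_rot: [[-0.976, -0.216, 0.003], [-0.216, 0.976, 0.001], [-0.003, 0.0, -1.0]]
contact_force: [-2.0, -0.0, 8.0]
grip_width: 0.0001
```

Call:
{"name": "play_rows", "arguments": {"series": [[[-0.3,-0.1,-0.3],0],[[0,0,-0.3],0],[[0,0,-0.2],0],[[0,0,-0.2],0],[[0,0,0],0],[[0,0,0],0],[[0,0,0],0],[[0,0,0],0]]}}

```text
clock: 23.7
eef_pos: [0.5415, 0.1556, 0.1802]
tool_rot: [[-0.976, -0.216, 0.003], [-0.216, 0.976, 0.001], [-0.003, 0.0, -1.0]]
contact_force: [-1.3, -1.1, 8.3]
grip_width: 0.0005
```

Call:
{"name": "play_rows", "arguments": {"series": [[[-0.3,-0.1,-0.3],0],[[0,0,-0.3],0],[[0,0,-0.2],0],[[0,0,-0.2],0],[[0,0,0],0],[[0,0,0],0],[[0,0,0],0],[[0,0,0],0]]}}

```text
clock: 24.5
eef_pos: [0.5413, 0.1555, 0.1792]
tool_rot: [[-0.976, -0.216, 0.003], [-0.216, 0.976, 0.001], [-0.003, 0.0, -1.0]]
contact_force: [-1.8, -0.2, 8.2]
grip_width: 0.0005
```

Call:
{"name": "play_rows", "arguments": {"series": [[[-0.3,-0.1,-0.3],0],[[0,0,-0.3],0],[[0,0,-0.2],0],[[0,0,-0.2],0],[[0,0,0],0],[[0,0,0],0],[[0,0,0],0],[[0,0,0],0]]}}

```text
clock: 25.3
eef_pos: [0.541, 0.1555, 0.1782]
tool_rot: [[-0.976, -0.216, 0.003], [-0.216, 0.976, 0.001], [-0.003, 0.0, -1.0]]
contact_force: [-1.4, -0.2, 7.9]
grip_width: 0.0004
```

Call:
{"name": "play_rows", "arguments": {"series": [[[-0.3,-0.1,-0.3],0],[[0,0,-0.3],0],[[0,0,-0.2],0],[[0,0,-0.2],0],[[0,0,0],0],[[0,0,0],0],[[0,0,0],0],[[0,0,0],0]]}}

```text
clock: 26.1
eef_pos: [0.5407, 0.1554, 0.1772]
tool_rot: [[-0.976, -0.216, 0.003], [-0.216, 0.976, 0.001], [-0.003, 0.0, -1.0]]
contact_force: [-1.8, 0.1, 7.8]
grip_width: -0.0
```

Call:
{"name": "play_rows", "arguments": {"series": [[[-0.2,0,-0.3],0],[[0,0,-0.3],0],[[0,0,-0.2],0],[[0,0,-0.2],0],[[0,0,0],0],[[0,0,0],0],[[0,0,0],0],[[0,0,0],0]]}}

```text
clock: 26.9
eef_pos: [0.5405, 0.1554, 0.1762]
tool_rot: [[-0.976, -0.216, 0.003], [-0.216, 0.976, 0.001], [-0.003, 0.0, -1.0]]
contact_force: [-2.4, -0.4, 7.9]
grip_width: 0.0005
```

Call:
{"name": "play_rows", "arguments": {"series": [[[-0.2,0,-0.3],0],[[0,0,-0.3],0],[[0,0,-0.2],0],[[0,0,-0.2],0],[[0,0,0],0],[[0,0,0],0],[[0,0,0],0],[[0,0,0],0]]}}

```text
clock: 27.7
eef_pos: [0.5403, 0.1553, 0.1752]
tool_rot: [[-0.976, -0.216, 0.003], [-0.216, 0.976, 0.001], [-0.003, 0.0, -1.0]]
contact_force: [-2.4, -1.4, 8.1]
grip_width: 0.0005
```

Call:
{"name": "play_rows", "arguments": {"series": [[[-0.2,0,-0.3],0],[[0,0,-0.3],0],[[0,0,-0.2],0],[[0,0,-0.2],0],[[0,0,0],0],[[0,0,0],0],[[0,0,0],0],[[0,0,0],0]]}}

```text
clock: 28.5
eef_pos: [0.54, 0.1553, 0.1742]
tool_rot: [[-0.976, -0.216, 0.003], [-0.216, 0.976, 0.001], [-0.003, 0.0, -1.0]]
contact_force: [-1.2, -1.3, 8.0]
grip_width: 0.0003
```

Call:
{"name": "play_rows", "arguments": {"series": [[[-0.2,0,-0.3],0],[[0,0,-0.3],0],[[0,0,-0.2],0],[[0,0,-0.2],0],[[0,0,0],0],[[0,0,0],0],[[0,0,0],0],[[0,0,0],0]]}}

```text
clock: 29.3
eef_pos: [0.5398, 0.1552, 0.1733]
tool_rot: [[-0.976, -0.216, 0.003], [-0.216, 0.976, 0.001], [-0.003, 0.0, -1.0]]
contact_force: [-2.7, -0.4, 9.2]
grip_width: 0.0006
```

One at a time from here, as the last reading is slightly higher.

Call:
{"name": "play_rows", "arguments": {"series": [[[-0.2,0,-0.3],0],[[0,0,-0.3],0],[[0,0,-0.2],0],[[0,0,-0.2],0],[[0,0,0],0],[[0,0,0],0],[[0,0,0],0],[[0,0,0],0]]}}

```text
clock: 30.1
eef_pos: [0.5396, 0.1552, 0.1723]
tool_rot: [[-0.976, -0.216, 0.003], [-0.216, 0.976, 0.001], [-0.003, -0.0, -1.0]]
contact_force: [-2.3, 0.5, 10.2]
grip_width: 0.0005
```

Call:
{"name": "play_rows", "arguments": {"series": [[[-0.2,0,-0.3],0],[[0,0,-0.3],0],[[0,0,-0.2],0],[[0,0,-0.2],0],[[0,0,0],0],[[0,0,0],0],[[0,0,0],0],[[0,0,0],0]]}}

```text
clock: 30.9
eef_pos: [0.5395, 0.1551, 0.1717]
tool_rot: [[-0.976, -0.216, 0.003], [-0.216, 0.976, 0.001], [-0.003, -0.0, -1.0]]
contact_force: [-2.0, -0.2, 10.6]
grip_width: 0.0006
```

Call:
{"name": "play_rows", "arguments": {"series": [[[0,0,-0.3],0],[[0,0,-0.3],0],[[0,0,-0.2],0],[[0,0,0],0],[[0,0,0],0],[[0,0,0],0],[[0,0,0],0],[[0,0,0],0]]}}

```text
clock: 31.7
eef_pos: [0.5395, 0.1552, 0.1713]
tool_rot: [[-0.976, -0.216, 0.003], [-0.216, 0.976, 0.001], [-0.003, -0.0, -1.0]]
contact_force: [-3.3, -2.2, 11.8]
grip_width: 0.0004
```

```bash
cat > f.py <<'E'
from h import *
F=[]
for i in range(8):
    read_camera('top');F.append(sense()['contact_force'])
print(np.mean(F,0).round(2),np.std(F,0).round(2),sense()['eef_pos'])
E
python3 f.py
```

```text
[-3.69 -1.13 11.51] [0.35 0.39 0.51] [0.53946601 0.15514531 0.17124214]
```

Call:
{"name": "play_rows", "arguments": {"series": [[[-0.3,0,-0.4],0],[[-0.2,0,-0.4],0],[[0,0,-0.4],0],[[0,0,-0.2],0],[[0,0,0],0],[[0,0,0],0],[[0,0,0],0],[[0,0,0],0]]}}

```text
clock: 32.9
eef_pos: [0.5393, 0.1551, 0.1706]
tool_rot: [[-0.976, -0.215, 0.005], [-0.215, 0.977, 0.001], [-0.005, -0.0, -1.0]]
contact_force: [-3.1, -0.3, 13.8]
grip_width: 0.0005
```

```bash
python3 f.py
```

```text
[-3.36 -1.44 13.79] [0.38 0.49 0.53] [0.53930361 0.15512989 0.17055544]
```

13.8 N puts about 12 N on the pod, inside the window. I'm releasing straight up.

Call:
{"name": "play_rows", "arguments": {"series": [[[0,0,1],0],[[0,0,1],0],[[0,0,2],0],[[0,0,5],0],[[0,0,15],0],[[0,0,25],0],[[0,0,30],0],[[0,0,30],0]]}}

```text
clock: 34.1
eef_pos: [0.5385, 0.1551, 0.2774]
tool_rot: [[-0.976, -0.216, -0.0], [-0.216, 0.976, -0.0], [0.0, 0.0, -1.0]]
contact_force: [0.9, -0.2, 0.5]
grip_width: 0.0002
```

Call:
{"name": "play_rows", "arguments": {"series": [[[-18,-4,10],0],[[-18,-4,10],0],[[-18,-4,10],0],[[-18,-4,0],0],[[-18,-4,0],0],[[-18,-4,0],0],[[0,0,0],0],[[0,0,0],0]]}}

```text
clock: 34.9
eef_pos: [0.4309, 0.1312, 0.3065]
tool_rot: [[-0.976, -0.216, 0.002], [-0.216, 0.976, 0.0], [-0.002, -0.0, -1.0]]
contact_force: [1.0, 0.5, -0.7]
grip_width: 0.0005
```

```bash
python3 - <<'E'
from h import *
c=read_camera("scene");cv2.imwrite("pics/s2.png",c["pixels"][:,:,::-1]);W=cloud(c)
y=np.radians(12.57);ex=np.array([np.cos(y),np.sin(y)]);ey=np.array([-ex[1],ex[0]])
for n,hx in(("L",np.array([.6392,.177])),("R",np.array([.6392,.177])-.15*ey)):
    r=W[...,:2]-hx;a=r@ex;b=r@ey
    m=(abs(b)<.028)&(W[...,2]>.158)&(W[...,2]<.29)&(a>-.125)&(a<(-.03 if n=="L" else .01))
    P=np.c_[a[m],W[m][:,2]];v=cv2.fitLine(P.astype(np.float32),cv2.DIST_HUBER,0,.01,.01).ravel()
    print(n,m.sum(),v,"angle",np.arctan2(-v[1],v[0]))
t=read_camera("top");V=cloud(t)
for n,hx in(("L",np.array([.6392,.177])),("R",np.array([.6392,.177])-.15*ey)):
    r=V[...,:2]-hx;a=r@ex;b=r@ey
    m=(abs(b)<.025)&(V[...,2]>.134)&(V[...,2]<.146)&(a<-.12)&(a>-.25)
    print(n,"drawer front min x from hinge",m.sum(),np.percentile(a[m],2) if m.any() else None)
V0=np.load("top0.npz")["W"];d=abs(V[...,2]-V0[...,2])>.02
print(sense()["eef_pos"],sense()["contact_force"])
E
```

```text
L 1116 [ 0.9945665  -0.10410294 -0.08983424  0.1692618 ] angle 0.10429189
R 1184 [ 0.36425933 -0.93129754 -0.01308089  0.20850484] angle 1.197959
L drawer front min x from hinge 0 None
R drawer front min x from hinge 502 -0.20201606927274002
[0.43123077 0.13122476 0.30566746] [-0.73120692 -0.74587093 -0.53729174]
```

View pics/s2.png

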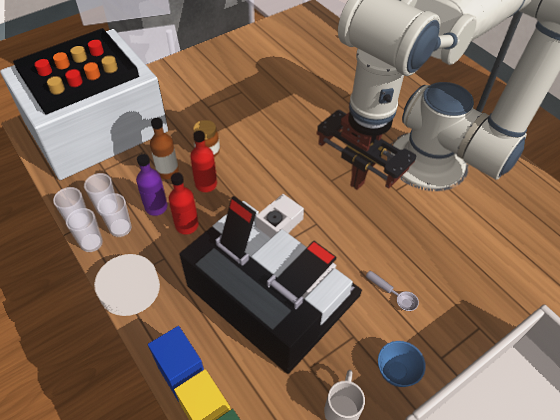

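The picture shows the left lid shut, with its patch at (318,255), and the right lid open with its drawer out. Everything else is in place. The arm hides the left drawer front from the top camera, so I'll move aside to check it.

Call:
{"name": "play_rows", "arguments": {"series": [[[-10,30,0],0],[[-10,30,0],0],[[-10,30,0],0],[[-10,30,0],0],[[-10,30,0],0],[[-10,30,0],0],[[0,30,0],0],[[0,0,0],0]]}}

```text
clock: 35.8
eef_pos: [0.3704, 0.344, 0.3039]
tool_rot: [[-0.976, -0.219, -0.003], [-0.219, 0.976, -0.001], [0.003, -0.0, -1.0]]
contact_force: [-0.2, -0.4, -0.4]
grip_width: 0.0004
```

```bash
python3 - <<'E'
from h import *
y=np.radians(12.57);ex=np.array([np.cos(y),np.sin(y)]);ey=np.array([-ex[1],ex[0]])
t=read_camera("top");V=cloud(t)
for n,hx in(("L",np.array([.6392,.177])),("R",np.array([.6392,.177])-.15*ey)):
    r=V[...,:2]-hx;a=r@ex;b=r@ey
    m=(abs(b)<.025)&(V[...,2]>.12)&(V[...,2]<.19)&(a<-.10)&(a>-.25)
    print(n,m.sum(),np.percentile(a[m],[0,2,10]))
cv2.imwrite("pics/c2.png",cv2.resize(t["pixels"][130:260,165:315,::-1],None,fx=5,fy=4.5,interpolation=2))
print(sense()["eef_pos"])
E
```

```text
L 306 [-0.13408962 -0.13350378 -0.13195031]
R 594 [-0.20418141 -0.20337554 -0.19776048]
[0.37067525 0.34245107 0.3042914 ]
```

View pics/c2.png

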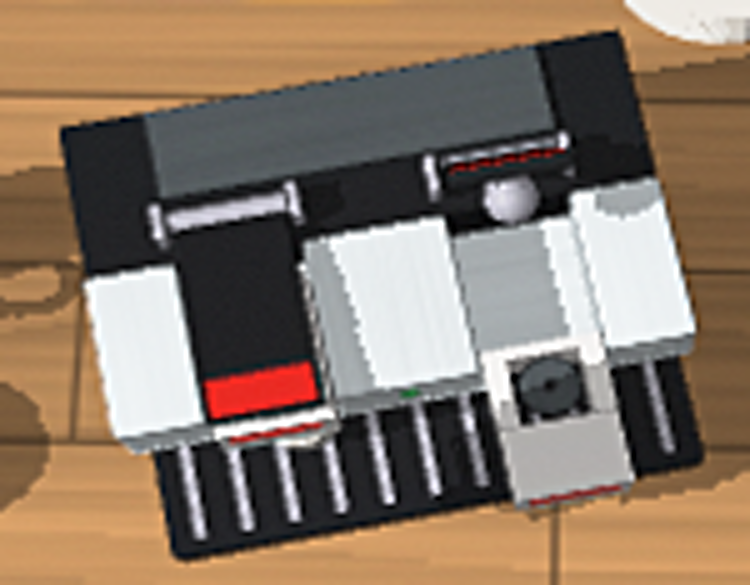

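The left drawer front now sits 70 mm further in than the right one (hinge −133.5 against −203.4 mm), so it is fully home. The crop shows the lid shut over it at (260,390) and the right head untouched.

```bash
python3 -c "
from bench import hand_in
print(hand_in())"
```

```text
the job is handed in; nothing more can be done
None
```

The gold pod was in the left head. I slid that drawer home, swung its lid down and clamped the pod, then let go, moved clear and handed the job in. The hand-in gives no verdict.

- **Drawer:** it met its end stop at 9.8 N while the lid was at about 1.26 rad. At the end its front face sat 70 mm further in than the right drawer's, so it is fully home.
- **Clamp:** I lowered the lid in steps of about 1 mm until the force rose clear of its roughly 8 N level, then pressed to 13.8 N. By your figures that puts about 12 N on the pod; I could not measure the pod force directly, either then or after letting go. The lid stayed at about 0.10 rad after release.
- **Everything else:** the right lid is still open at about 1.20 rad and its drawer is out. The bowl, mug, bottles, jar and spoon look unmoved in the last pictures. The cups under the heads were never visible, so I did not check them; the tool stayed well above them.

No check failed or disagreed. The job took about 36 s of the 61 s allowed.

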